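# Lock the candle-carving turntable

### The arm

A 6-joint arm with a two-finger parallel gripper is mounted at the origin on the work surface. World frame = base frame: x ahead of the robot, y to its left, z up, the work surface at z = 0. Lengths are in m, angles in rad, forces in N, time in s.
With the tool pointing down it reaches from about 0.375 to 0.9 m from the base axis. Payload 3.1 kg.
Tool frame: the origin (TCP) lies midway between the tips of the shut fingers; the grasp point (between the pads) lies 19 mm behind it; x points along the fingers, z is the direction in which the jaws open and shut, and the axes are right-handed (so a half turn about x gives the same grasp; the last joint's range is limited). The gripper opens to 85 mm and grips with 20 to 120 N. Pads are 22 mm wide; open, the fingers measure 114 mm over their backs; the gripper's body (76 mm by 85 mm) begins 54 mm behind the grasp point. The pads swing forward as they close: fully open they stand 13 mm farther back than shut.
Start: joints at [1.089, 0.527, 1.433, -0, 1.181, -0.178], TCP at [0.187, 0.596, 0.231] pointing down, gripper open.
Joint ranges: [-3.08, 3.08], [-0.75, 2.2], [0.22, 2.44], [-1.43, 4.57], [0, 2.65], [-2.85, 2.85]. Speed limits (rad/s): [2.79, 2.79, 3.14, 3.14, 3.14, 3.14].

### API

Orientations are given as a unit quaternion [x, y, z, w].
In Python, from station import status, snapshot, camera_params, ticket gives the robot as it stands.
- The arm moves only by the tool arm_command, never from a script. Its argument "series" is a list that holds one entry, the list of rows, each a list of 4 numbers: the shift along the tool's x, y, z in mm, then the turn about the tool's x in rad. A call has 1 to 10 rows; each row shifts and turns the commanded pose from where the row before left it, along the tool's axes as they then stand; what a row does not reach is not made up. A row lasts 1/10 s, in which the tool goes at most 50 mm and 8.59 degrees, less where a joint would pass 70% of its speed; a pose out of reach is approached as far as the arm can. A call is refused whole if a number of a shift passes 50 or a number of a turn 0.15, either way. A call with a gripper value outside its range is refused whole. "jaw" is the opening in per cent of the stroke, from 0 (shut) to 100 (fully open), set as the call begins (left out, the last holds). The fingers move at their own pace and stop on an object; "force" is the grip in N (left out, the last holds). Time passes only in rows, so rows that do not move let the fingers close. It gives the time, the measured TCP pose, the force and the opening at its end, in the units of the state.
- status.sense(): the state, without advancing time (a new reading comes with each control period).
- snapshot(name): name is "side" or "top"; returns the picture (384x512x3 uint8, red, green, blue); there is no depth.
- camera_params(name): a dict with "fovy" (degrees; the focal length in pixels is half the picture's height over the tangent of half this angle, whatever the lens; pixels are square), "cx", "cy" (the principal point, pixels), "extrinsics" (4x4, takes a point from camera to world coordinates). Camera axes: x right, y down, z forward; pixel columns grow to the right and rows downward; lengths in m; the calibration is good to about 2 mm. A picture is of the moment at which its call begins. camera_params takes no time and is no camera call.
- ticket.sign_off(): hands the job in, once; it reports no verdict.
The state is a dict: "t": time; "q": joint angles; "qd": joint speeds; "tau": joint torques, N m; "tcp_pos": TCP position; "tool_rot": TCP orientation; "force": force on the tool from outside, world axes, zero at the start; "ft_torque": the same for the moment, N m; "finger_gap": opening from 0.0 (shut) to 1.0 (fully open).
Only numpy, scipy, OpenCV 4.12 (cv2) and the standard library are available. Lean on these libraries where they do the work, as an engineer would, in place of code of your own. Each camera call takes 0.05 s, during which the arm holds its last target. There are 200 camera calls.

### The job

Lock the carving turntable so the candle on it stays put for carving: nudge the upright finger knob round with your fingertips until the slot in the rim of the aluminium disc faces the steel locking bar, then push the bar by its upright tab fully home through the slot. Only push, never take the knob, the tab or the candle between the fingers; the peach candle must stay standing in the middle of its seat, and everything else on the mat is to be left where it is.

Things in the scene. Friction and masses are not known exactly. Their poses are not given: they have to be found in the camera images.
- turntable: Carving turntable, fixed. Origin on its spindle axis, on the top of the blue mat (4 mm above the table); z up. Dark cast base 170 mm across, 10 mm high, with an arm 64 mm wide along its -y axis to y = -165 mm. There a steel guide block (50 mm wide, y -108 to -150 mm, top 31 mm above the mat) carries the locking bar, which slides along +y to the spindle.
- index_disc (a joint): Angle of the aluminium disc (rad, counter-clockwise from above positive, no stops). At 0 or a whole turn (6.283) the slot faces the bar. Starts between 0.7 and 5.6; may be turned either way. Turns stiffly (0.12 N m, 2 N at the knob) and stays where left. The bar enters freely within 0.03 rad of the right angle; its tapered nose draws the disc in from up to 0.06 rad.
- slot (a point): Middle of the one slot in the rim of the flat round aluminium disc (190 mm across, underside 16 and top 28 mm above the mat). Slot 26 mm wide, cut 30 mm deep, open at the rim; this point is on the disc's top face, 80 mm from the spindle axis, and moves with the disc. On the disc a cork seat for the candle, 104 mm across, top 34 mm above the mat.
- slot_home (a point): Fixed point on the turntable where the middle of the slot lies when it faces the bar: 80 mm from the spindle axis towards the bar, 28 mm above the mat.
- finger_knob (a point): Upright round wooden finger knob fixed on the disc exactly opposite the slot, 80 mm from the spindle axis: diameter 20 mm, from the disc's top (28 mm above the mat) to 74 mm above the mat; this point is on its axis, 54 mm above the mat. Moves with the disc.
- lock_bar (a joint): Travel of the steel locking bar (m) towards the spindle: 0 drawn back (nose 103 mm from the spindle axis, 8 mm clear of the disc), 0.034 fully home (nose at 69 mm, tab against the guide block). Starts at 0 to 0.005; slides with 2.5 N, stays where left. Bar 20 mm wide, 17 to 27 mm above the mat, nose tapered to 9 mm. Passes only if the slot is in front of it.
- bar_tab (a point): Upright steel tab across the outer end of the bar, to push on: 34 mm wide, 8 mm thick along the bar, from 17 to 60 mm above the mat. This point is its middle, 45 mm above the mat, when drawn back 188 mm from the spindle axis along the turntable's -y axis. Push its outer face towards the spindle. Moves with the bar.
- candle: Squat peach pillar candle, loose, standing on the middle of the cork seat: 74 mm across, 50 mm high, its top 84 mm above the mat. Origin at the centre of its underside. It turns with the disc.
- cream_pillar: Cream pillar candle standing on the mat left of the turntable: 76 mm across, 78 mm high. Origin under its centre. Leave alone.
- cone_candle: Olive cone candle standing on the mat left of the turntable: 70 mm across, 95 mm high. Origin under its centre. Leave alone.
- green_candle: Dark green candle lying on the mat: 28 mm thick, 180 mm long along its x axis. Origin under its middle. Leave alone.
- taper_stub: Used white taper lying beside the bar, on the robot's side: 24 mm thick, 130 mm long along its x axis. Origin under its middle. Leave alone.
- wick_rod: Thin steel wicking rod lying on the mat: 6 mm thick, 200 mm long along its x axis. Origin under its middle. Leave alone.
- lighter: White lighter lying beside the bar, on the far side: 81 mm long along its x axis, 24 mm wide, 12 mm thick. Origin under its middle. Leave alone.
- tin_lid: Brass-coloured tin lid with wax pellets, beyond the turntable: 100 mm across, 14 mm high. Origin under its centre. Leave alone.
- carving_tool: Wood-handled carving tool lying between robot and turntable: 158 mm long along its x axis, 20 mm thick. Origin under it, in the middle of its length. Leave alone.

How it is judged:
On the way, in this order (a step that is already met when the one before it is completed fails the run):
1. the slot faces the bar while the bar is still drawn back (distance between slot and slot_home below 0.007 m and value of joint lock_bar below 0.012 m), for 0.2 s.
2. the bar is fully home in the slot (value of joint lock_bar above 0.031 m), for 0.2 s.
At the end, for the whole second after the job is handed in: The bar is within 3 mm of fully home, through the slot of the disc (slot within 6 mm of facing the bar), and the peach candle stands upright and at rest on its seat, within 12 mm of the middle (value of joint lock_bar above 0.031 m and distance between slot and slot_home below 0.006 m and angular speed of candle below 0.1 rad/s and linear speed of candle below 0.02 m/s and angle between candle's own z axis and vertical below 0.1 rad and horizontal distance between candle and turntable below 0.012 m and height (world z) of candle between 0.034 and 0.042 m); the robot touches nothing.
It fails at once if the peach candle is lifted, tipped or pushed off the middle of its seat (height (world z) of candle above 0.046 m or angle between candle's own z axis and vertical above 0.2 rad or horizontal distance between candle and turntable above 0.012 m).
It fails at once if the finger knob is taken between the fingers (horizontal distance between the grasp point and finger_knob below 0.011 m and height (world z) of the grasp point below 0.08 m).
It fails at once if the bar's tab is taken between the fingers (y of the grasp point in the frame of bar_tab between -0.006 and 0.006 m and x of the grasp point in the frame of bar_tab between -0.02 and 0.02 m and height (world z) of the grasp point below 0.066 m).
It fails at once if the peach candle is taken between the fingers (horizontal distance between the grasp point and candle below 0.03 m and height (world z) of the grasp point below 0.088 m).
It fails at once if something else on the mat is shifted or lifted by more than 15 mm (distance of any of cream_pillar, cone_candle, green_candle, taper_stub, wick_rod, lighter, tin_lid, carving_tool from where it was at the start of the episode above 0.015 m).
It also fails if it takes over 58 s, if anything falls off the work surface, if the arm or the gripper's body presses on something with over 40 N, if the wrist force passes 120 N, or if a joint passes its speed limit or range.

## Working session

There is one attempt and no reset: what is moved stays moved. The work goes in short steps, Python scripts to look and compute and a tool call to move; the robot and the scene stay as the last step left them, time stands still between calls to the robot, and variables do not carry over. Pictures are saved under pics/ and viewed, about 8 in all and at most 12, crops included, and the job is handed in when it is done.

Besides the shell and the picture viewer there is one more tool, called after "Emit:" as a command line: name --argument value ..., lists and objects as JSON in quotes. arm_command: Moves the arm, as the interface text tells. Its arguments: {"type":"object","properties":{"series":{"type":"array"},"jaw":{"type":"number"},"force":{"type":"number"}},"required":["series"]}

```bash
mkdir -p pics; ls
python3 - <<'E'
from station import status, snapshot, camera_params
import cv2
s=status.sense(); print(s)
for n in("top","side"):
    cv2.imwrite(f"pics/{n}0.png",cv2.resize(snapshot(n)[:,:,::-1],None,fx=1.5,fy=1.5)); print(n,camera_params(n))
E
```

```text
pics
{'t': 0.0, 'q': array([ 1.08848275e+00,  5.28438960e-01,  1.43396276e+00,  2.38453341e-05,
        1.18140701e+00, -1.78500971e-01]), 'qd': array([-0.00110147,  0.00088985, -0.00043556, -0.00134023,  0.00266604,
       -0.00038631]), 'tau': array([ 5.37835632e-06, -4.42350805e+01, -1.78026634e+01, -2.96922262e-04,
        8.52860481e-03,  1.76902478e-05]), 'tcp_pos': array([0.18658847, 0.59571339, 0.23033112]), 'tool_rot': array([-0.41891529,  0.57061235,  0.41824067,  0.56919791]), 'force': array([ 0.54434256, -0.48322415, -0.23296867]), 'ft_torque': array([0.06155375, 0.00254368, 0.00335406]), 'finger_gap': 1.0019512408994191}
top {'fovy': 47.03240820796209, 'cx': 260.3910826749688, 'cy': 200.26804876267875, 'extrinsics': array([[-0.0089109 , -0.99795602,  0.06328009,  0.50351552],
       [-0.99984508,  0.0079314 , -0.01571328,  0.08989021],
       [ 0.01517926, -0.06341031, -0.9978721 ,  1.03761202],
       [ 0.        ,  0.        ,  0.        ,  1.        ]])}
side {'fovy': 53.58051823563406, 'cx': 254.6954580952435, 'cy': 197.3077633576504, 'extrinsics': array([[ 0.98011365, -0.11213972,  0.16371291,  0.44833104],
       [-0.19790559, -0.49205729,  0.84776943, -0.5240756 ],
       [-0.01451249, -0.86331009, -0.50446514,  0.42944514],
       [ 0.        ,  0.        ,  0.        ,  1.        ]])}
```

View pics/top0.png

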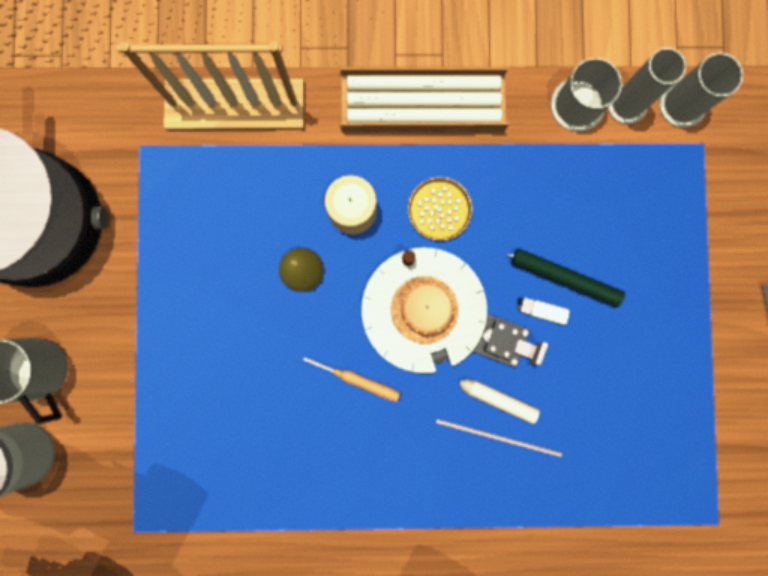

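View pics/side0.png

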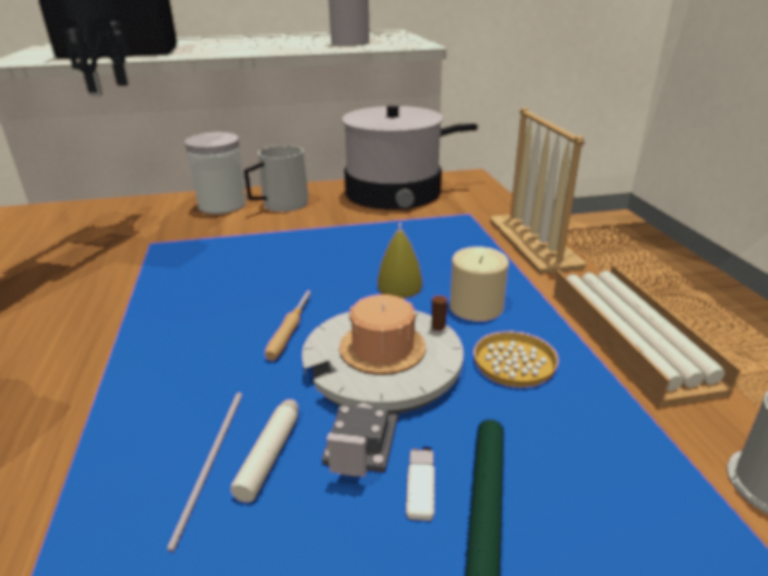

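The top view (shown ×1.5) has the disc at (424,309), the knob at (408,258), the slot at (441,357), the guide block at (508,340) and the tab at (541,352). The knob's far side is near the tin lid and the cream pillar. Next I'll measure these.

```bash
cat > h.py <<'E'
import numpy as np, cv2
from station import status, snapshot, camera_params
def ray(n,uv,z):
    p=camera_params(n);f=192/np.tan(np.radians(p["fovy"]/2));E=p["extrinsics"]
    uv=np.atleast_2d(np.float64(uv))
    d=np.c_[(uv[:,0]-p["cx"])/f,(uv[:,1]-p["cy"])/f,np.ones(len(uv))]@E[:3,:3].T
    return (E[:3,3]+d*((z-E[2,3])/d[:,2])[:,None])[:,:2]
def proj(n,P):
    p=camera_params(n);f=192/np.tan(np.radians(p["fovy"]/2));E=p["extrinsics"]
    c=(np.atleast_2d(P)-E[:3,3])@E[:3,:3]
    return c[:,:2]/c[:,2:]*f+[p["cx"],p["cy"]]
def circ(xy):
    A=np.c_[2*xy,np.ones(len(xy))];s=np.linalg.lstsq(A,(xy**2).sum(1),rcond=None)[0]
    return s[:2],np.sqrt(s[2]+s[:2]@s[:2])
def blobs(m,amin=8):
    n,l,s,c=cv2.connectedComponentsWithStats(m.astype(np.uint8))
    return [(s[i],c[i],l==i) for i in range(1,n) if s[i,4]>=amin]
E
python3 - <<'E'
from h import *
im=snapshot("top");hsv=cv2.cvtColor(im,cv2.COLOR_RGB2HSV);H,S,V=[hsv[...,i].astype(int) for i in range(3)]
roi=np.zeros(S.shape,bool);roi[155:258,230:375]=1
m=(S<60)&(V>190)&roi
b=max(blobs(m),key=lambda b:b[0][4]); print(b[0],b[1])
ct=cv2.findContours(b[2].astype(np.uint8),cv2.RETR_EXTERNAL,cv2.CHAIN_APPROX_NONE)[0][0][:,0]
P=ray("top",ct,.032)
for _ in range(6):
    c,r=circ(P); d=np.linalg.norm(P-c,axis=1); print(c,r,len(P)); P=P[abs(d-r)<max(.0025,.5*np.std(d-r))]
# candle / cork
mm=(H<20)&(S>70)&(V>80)&roi
for s,cc,_ in blobs(mm): print("orange",s,cc,ray("top",cc,.06))
mk=(V<110)&roi&~((H>100)&(H<125)&(S>150))
for s,cc,_ in blobs(mk): print("dark",s,cc,ray("top",cc,.032),ray("top",cc,.078))
# crop
cr=np.hstack([cv2.resize(im[155:260,235:375],None,fx=5,fy=5,interpolation=cv2.INTER_CUBIC)])
cv2.imwrite("pics/c1.png",cr[:,:,::-1])
E
```

```text
[ 241  165   87   83 3626] [282.40016547 206.07115279]
[0.55381186 0.02251859] 0.09138637456437669 295
[0.55377686 0.02363106] 0.09403965805635303 207
[0.55379443 0.02367613] 0.09421010759149413 200
[0.55379443 0.02367613] 0.09421010759149413 200
[0.55379443 0.02367613] 0.09421010759149413 200
[0.55379443 0.02367613] 0.09421010759149413 200
orange [298 155   9   5   9] [302. 157.] [[ 0.6617761 -0.0194779]]
orange [268 168   9   7  47] [272.23404255 170.89361702] [[0.63095689 0.04749012]]
orange [261 184  44  45 873] [280.30011455 207.22909507] [[0.54967771 0.0304385 ]]
orange [230 247  28  11  58] [243.05172414 252.55172414] [[0.45043277 0.11371713]]
orange [230 252  14   6  28] [235.75       254.89285714] [[0.44546422 0.12981414]]
dark [230 155  12   2  19] [235.31578947 155.36842105] [[0.67107563 0.13073305]] [[0.66341088 0.12886476]]
dark [342 166  33  23 368] [358.51902174 176.82336957] [[ 0.61951109 -0.15209274]] [[ 0.61420507 -0.14102364]]
dark [269 171   7   7  27] [271.88888889 174.33333333] [[0.62667453 0.04715199]] [[0.62104083 0.04910698]]
dark [346 199   3   8  14] [346.5        201.71428571] [[ 0.56240005 -0.12314727]] [[ 0.55970648 -0.11340224]]
dark [324 211  24   9  58] [332.65517241 215.37931034] [[ 0.53138123 -0.09075218]] [[ 0.53010656 -0.08248901]]
dark [321 228  25  16 109] [330.16513761 235.7706422 ] [[ 0.4849951 -0.0841683]] [[ 0.48584229 -0.0762063 ]]
dark [353 229   8  14  35] [356.4        236.34285714] [[ 0.48314517 -0.14409861]] [[ 0.48407698 -0.13339519]]
dark [290 236   9   6  26] [293.69230769 238.88461538] [[ 0.47869908 -0.00089224]] [[0.47983426 0.00326044]]
```

View pics/c1.png

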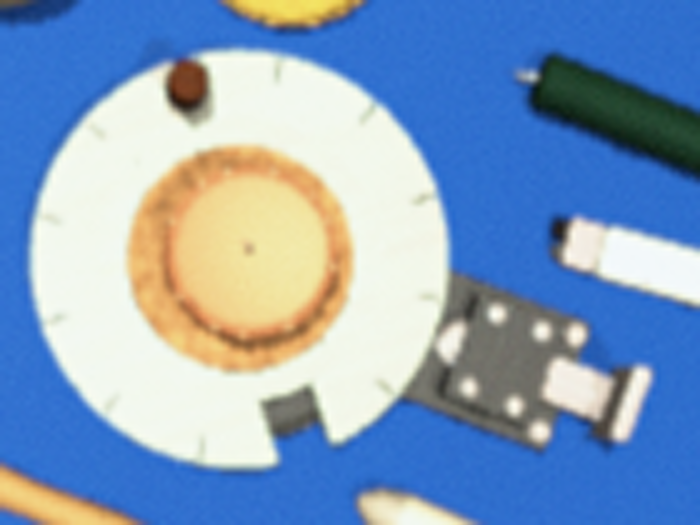

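The crop (×5, offset 235,155) shows the knob top at (188,80), the slot middle at about (295,412), the tab top at (632,405) and the candle centred on its cork. Now the geometry.

Run:
```python
from h import *
c=np.array([.5538,.0237])
f=lambda u,v,z:ray("top",[235+u/5-.4,155+v/5-.4],z)[0]
k=f(188,80,.078);t=f(632,405,.064)
sl=[f(262,404,.032),f(314,388,.032),f(278,464,.032),f(330,446,.032)]
s=np.mean(sl,0)
for n,p in(("knob",k),("tab",t),("slot",s)):
    d=p-c;print(n,p,np.linalg.norm(d),np.degrees(np.arctan2(d[1],d[0])))
# guide-block screws (tops z~.035) two rows
A=[f(497,313,.036),f(542,330,.036),f(577,333,.030)];B=[f(468,387,.036),f(515,404,.036),f(540,430,.030)]
print(A,B,"dir", [np.degrees(np.arctan2(*(b[1]-b[0])[::-1])) for b in(A,B)], "mid",np.mean(A[:2]+B[:2],0)-c)
tb=[f(642,366,.064),f(652,370,.064),f(625,443,.064),f(610,440,.064)];print(tb)
# nearby objects
print("tin",ray("top",[[440/1.5,209/1.5]],.018),"cream",ray("top",[[351/1.5,204/1.5]],.08),"lighter",ray("top",np.array([[521,303],[568,313]])/1.5,.01),"taper",ray("top",np.array([[462,385],[538,418]])/1.5,.02))
print("tool cur",status.sense()["tcp_pos"])
from scipy.spatial.transform import Rotation as R
print(R.from_quat(status.sense()["tool_rot"]).as_matrix().round(3))
```

```text
knob [0.62925787 0.04833852] 0.07937850541535424 18.082904943605826
tab [ 0.48533433 -0.14687978] 0.18380698800887496 -111.86906497485457
slot [ 0.47686175 -0.00111437] 0.08084087919661558 -162.12428792962478
[array([ 0.52710331, -0.09302112]), array([ 0.51919844, -0.1133962 ]), array([ 0.51778166, -0.13065311])] [array([ 0.49364098, -0.07916622]), array([ 0.48575215, -0.10040664]), array([ 0.47371359, -0.11274934])] dir [np.float64(-111.20463501963062), np.float64(-110.37532445613209)] mid [-0.04737628 -0.12019755]
[array([ 0.50247879, -0.15171873]), array([ 0.50067486, -0.15611335]), array([ 0.46865724, -0.1433902 ]), array([ 0.47003718, -0.13678225])]
tin [[ 0.7103674  -0.00449516]] cream [[0.70593812 0.13143966]] lighter [[ 0.56300284 -0.12974994]
 [ 0.54678397 -0.20298192]] taper [[ 0.4374114  -0.03431334]
 [ 0.386124   -0.14990434]]
tool cur [0.1867023  0.59587211 0.23055511]
[[-0.001 -0.954  0.299]
 [-0.002  0.299  0.954]
 [-1.     0.    -0.002]]
```

Estimates: spindle (0.554, 0.024), knob at 18°, bar direction −111.5°. The disc therefore has to turn about +50.5° CCW, taking the knob to 68.5°. I'll shut the jaws and travel high to the clockwise side of the knob.

Emit:
arm_command --series '[[[0,-38,-26,0],[0,-38,-26,0],[0,-38,-26,0],[0,-38,-26,0],[0,-38,-26,0],[0,-38,-26,0],[0,-38,-26,0],[0,-38,-26,0]]]' --jaw 0 --force 40

```text
t: 0.95
tcp_pos: [0.4156, 0.3053, 0.2312]
tool_rot: [-0.419, 0.57, 0.419, 0.57]
force: [1.0, 0.9, 0.7]
finger_gap: -0.001
```

Emit:
arm_command --series '[[[0,-38,-26,0],[0,-38,-26,0],[0,-38,-26,0],[0,-38,-26,0],[0,-38,-26,0],[0,-38,-26,0],[0,-38,-26,0],[0,-38,-26,0]]]'

```text
t: 1.75
tcp_pos: [0.6433, 0.0159, 0.231]
tool_rot: [-0.418, 0.57, 0.419, 0.57]
force: [0.3, 0.8, 0.4]
finger_gap: -0.0
```

Emit:
arm_command --series '[[[10,0,0,0.136],[10,0,0,0.136],[15,0,0,0.136],[15,0,0,0.136],[15,0,0,0.136],[15,0,0,0.136],[15,0,0,0.136],[0,0,0,0],[0,0,0,0]]]'

```text
t: 2.65
tcp_pos: [0.6425, 0.0176, 0.136]
tool_rot: [-0.112, 0.699, 0.112, 0.698]
force: [-0.3, 0.5, -0.4]
finger_gap: 0.001
```

```bash
cat > st.py <<'E'
from h import *
from scipy.spatial.transform import Rotation as R
C=np.array([.5538,.0237])
def st():
    s=status.sense();M=R.from_quat(s["tool_rot"]).as_matrix()
    print("t",s["t"],"tcp",s["tcp_pos"].round(4),"yyaw",np.degrees(np.arctan2(M[1,1],M[0,1])).round(2),"F",s["force"].round(2),"gap",round(s["finger_gap"],3),"q",s["q"].round(2))
    d=s["tcp_pos"][:2]-C;print("polar",np.linalg.norm(d).round(4),np.degrees(np.arctan2(d[1],d[0])).round(2));return s,M
def togo(x,y,z,M,p):
    print("to go mm (tool)",(M.T@(np.array([x,y,z])-p)*1e3).round(1))
E
python3 - <<'E'
from st import *
s,M=st();togo(.641,.0142,.056,M,s["tcp_pos"])
cv2.imwrite("pics/side1.png",cv2.resize(snapshot("side")[120:330,150:350,::-1],None,fx=3,fy=2.8,interpolation=cv2.INTER_CUBIC))
E
```

```text
t 2.65 tcp [0.6425 0.0176 0.136 ] yyaw 108.21 F [-0.29  0.45 -0.43] gap 0.001 q [-0.15  0.66  1.47 -0.    1.01 -0.46]
polar 0.0889 -3.96
to go mm (tool) [80.  -2.8 -2.4]
```

View pics/side1.png

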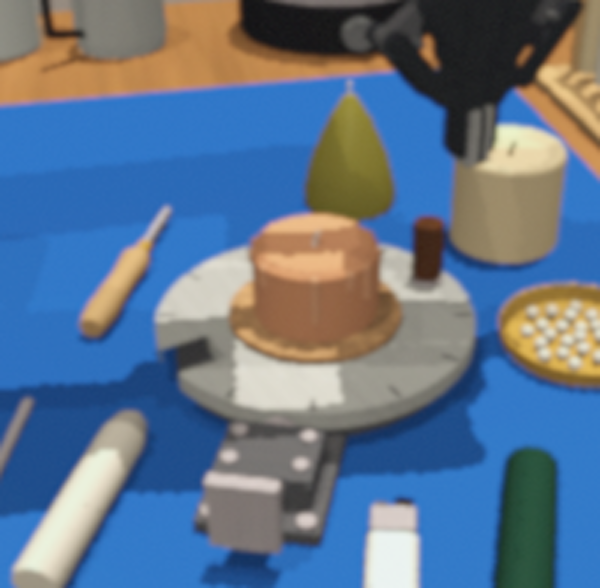

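The side crop shows the shut fingers with a narrow tip section about 45–50 mm long before the knuckles widen. With the TCP at about 0.056 m the knuckles clear the candle top. I'll descend and approach the knob.

Emit:
arm_command --series '[[[20,-3,-4,0],[20,0,0,0],[20,0,0,0],[20,0,0,0],[0,0,0,0],[0,0,0,0]]]'

```text
t: 3.3
tcp_pos: [0.6404, 0.0134, 0.0571]
tool_rot: [-0.111, 0.698, 0.111, 0.699]
force: [-0.3, 1.1, 0.4]
finger_gap: 0.001
```

Emit:
arm_command --series '[[[0,3,0,0],[0,3,0,0],[0,3,0,0],[0,2,0,0],[0,0,0,0]]]'

```text
t: 3.8
tcp_pos: [0.6363, 0.0244, 0.0566]
tool_rot: [-0.111, 0.698, 0.111, 0.698]
force: [0.4, 0.6, -0.5]
finger_gap: -0.002
```

Run:
```python
from st import *
s,M=st()
```

```text
t 3.8 tcp [0.6363 0.0244 0.0566] yyaw 108.09 F [ 0.35  0.65 -0.49] gap -0.002 q [-0.14  0.77  1.52  0.    0.85 -0.45]
polar 0.0825 0.47
```

Emit:
arm_command --series '[[[0,3.9,1.2,-0.05],[0,3.9,1.2,-0.05],[0,3.9,1.2,-0.05],[0,3.9,1.2,-0.05],[0,3.9,1.2,-0.05],[0,3.9,1.2,-0.05],[0,0,0,0]]]'

```text
t: 4.5
tcp_pos: [0.6329, 0.0482, 0.0564]
tool_rot: [-0.214, 0.674, 0.214, 0.674]
force: [0.1, 0.3, -0.4]
finger_gap: 0.001
```

```bash
cat >> st.py <<'E'
def top(name):
    im=snapshot("top");cv2.imwrite(name,cv2.resize(im[155:260,235:375],None,fx=5,fy=5,interpolation=cv2.INTER_CUBIC)[:,:,::-1]);return im
E
python3 - <<'E'
from st import *
s,M=st();top("pics/c2.png")
E
```

```text
t 4.5 tcp [0.6329 0.0482 0.0564] yyaw 125.26 F [ 0.08  0.3  -0.37] gap 0.001 q [-0.1   0.77  1.53 -0.    0.85 -0.71]
polar 0.0828 17.22
```

View pics/c2.png

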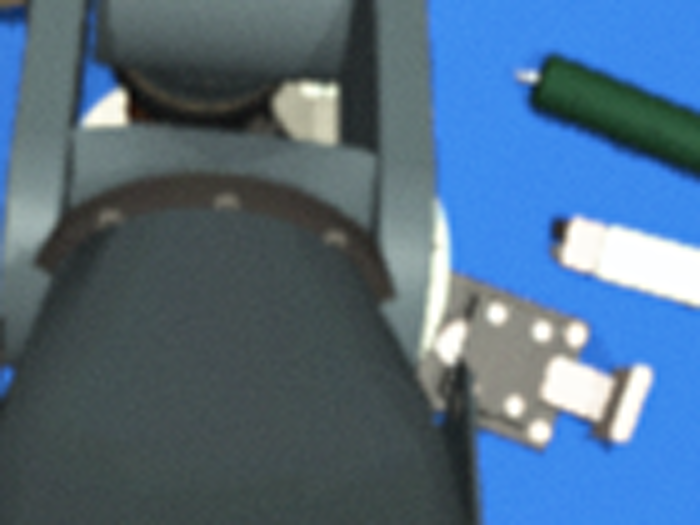

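The arm hides the disc from above, so the top view is no use while the arm is there. The pusher is at 17°, so the knob must already have moved. I'll carry on and check from the side.

Emit:
arm_command --series '[[[0,3.9,1.2,-0.05],[0,3.9,1.2,-0.05],[0,3.9,1.2,-0.05],[0,3.9,1.2,-0.05],[0,3.9,1.2,-0.05],[0,3.9,1.2,-0.05],[0,3.9,1.2,-0.05],[0,3.9,1.2,-0.05],[0,3.9,1.2,-0.05],[0,0,0,0]]]'

```text
t: 5.55
tcp_pos: [0.6149, 0.0798, 0.0564]
tool_rot: [-0.359, 0.609, 0.359, 0.609]
force: [0.5, -0.4, 0.0]
finger_gap: -0.002
```

Run:
```python
from st import *
s,M=st()
cv2.imwrite("pics/side2.png",cv2.resize(snapshot("side")[160:330,180:340,::-1],None,fx=4.5,fy=3.5,interpolation=cv2.INTER_CUBIC))
```

```text
t 5.55 tcp [0.6149 0.0798 0.0564] yyaw 150.97 F [ 0.49 -0.44  0.04] gap -0.002 q [-0.05  0.75  1.57  0.    0.82 -1.12]
polar 0.0829 42.53
```

View pics/side2.png

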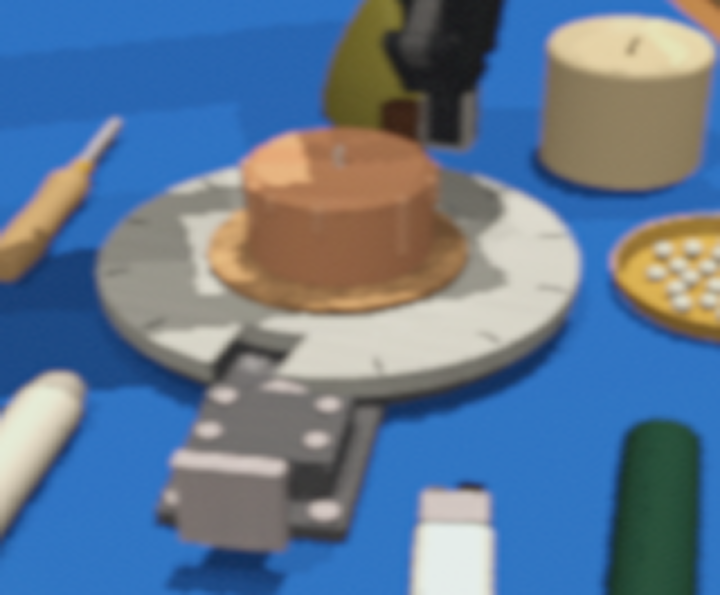

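The side crop (4.5/3.5×, offset 180,160) shows the slot nearly facing the bar. Its inner corners are at about (240,328) and (302,340), with the rim mouth at (215,362) and (285,370). I'll compute its angle.

Run:
```python
from st import *
f=lambda u,v:ray("side",[180+u/4.5-.4,160+v/3.5-.4],.032)[0]
g=[f(240,328),f(302,340),f(215,362),f(278,370)]
for p in g:
    d=p-C;print(p.round(4),np.linalg.norm(d).round(4),np.degrees(np.arctan2(d[1],d[0])).round(1))
d=np.mean(g[:2],0)-C;print(np.linalg.norm(d),np.degrees(np.arctan2(d[1],d[0])))
# expected crop pixels of home inner corners and current-hypothesis corners
for a in(-111.5,-116,-120,-124):
    e=np.array([np.cos(np.radians(a)),np.sin(np.radians(a))]);n=np.array([-e[1],e[0]])
    P=[np.r_[C+e*r+n*w,.032] for r,w in((.065,-.013),(.065,.013),(.094,-.013),(.094,.013))]
    print(a,((proj("side",P)-[180-.4,160-.4])*[4.5,3.5]).round(0).tolist())
```

```text
[ 0.5057 -0.0284] 0.0709 -132.7
[ 0.5264 -0.0421] 0.0713 -112.6
[ 0.4933 -0.0509] 0.096 -129.0
[ 0.5143 -0.0612] 0.0936 -114.9
0.07000118459591262 -122.59711572612005
-111.5 [[274.0, 329.0], [344.0, 335.0], [257.0, 369.0], [330.0, 375.0]]
-116 [[261.0, 326.0], [330.0, 335.0], [238.0, 366.0], [308.0, 374.0]]
-120 [[251.0, 324.0], [317.0, 334.0], [221.0, 362.0], [290.0, 373.0]]
-124 [[240.0, 321.0], [305.0, 333.0], [205.0, 357.0], [272.0, 371.0]]
```

The slot is at about −122°, so roughly 11° remain and the contact offset is about 15°. I'll push most of that and then re-measure.

Emit:
arm_command --series '[[[0,3.9,1.2,-0.05],[0,3.9,1.2,-0.05],[0,2.6,0.8,-0.033],[0,2.6,0.8,-0.033],[0,0,0,0],[0,0,0,0]]]'

```text
t: 6.2
tcp_pos: [0.6052, 0.0888, 0.0564]
tool_rot: [-0.408, 0.578, 0.408, 0.578]
force: [0.4, -0.3, -0.2]
finger_gap: 0.001
```

Run:
```python
from st import *
s,M=st()
cv2.imwrite("pics/side3.png",cv2.resize(snapshot("side")[235:325,200:300,::-1],None,fx=8,fy=6.6,interpolation=cv2.INTER_CUBIC))
for a in(-111.5,-114,-116):
    e=np.array([np.cos(np.radians(a)),np.sin(np.radians(a))]);n=np.array([-e[1],e[0]])
    P=[np.r_[C+e*r+n*w,.032] for r,w in((.065,-.013),(.065,.013),(.095,-.013),(.095,.013))]
    print(a,((proj("side",P)-[200-.45,235-.45])*[8,6.6]).round(0).tolist())
```

```text
t 6.2 tcp [0.6052 0.0888 0.0564] yyaw 160.43 F [ 0.35 -0.28 -0.18] gap 0.001 q [-0.04  0.74  1.59  0.    0.8  -1.27]
polar 0.0829 51.7
-111.5 [[328.0, 126.0], [452.0, 136.0], [297.0, 204.0], [425.0, 215.0]]
-114 [[315.0, 123.0], [438.0, 137.0], [277.0, 200.0], [404.0, 215.0]]
-116 [[305.0, 121.0], [426.0, 136.0], [262.0, 197.0], [387.0, 214.0]]
```

View pics/side3.png

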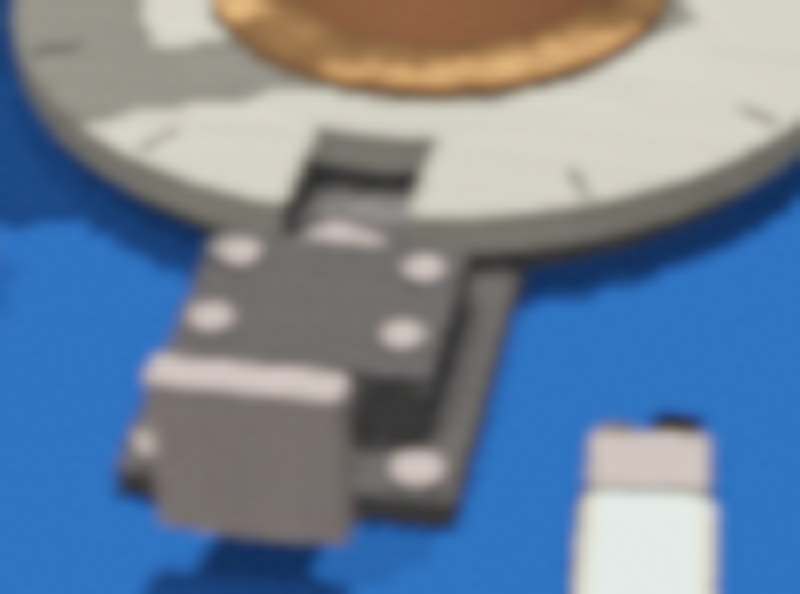

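The crop (8/6.6×, offset 200,235) shows slot inner corners at (316,130) and (436,141), mouth right at (410,215), and screws at (238,250), (425,267), (211,315), (402,333). I'll compute slot against bar in this same view so the calibration error cancels.

Run:
```python
from st import *
f=lambda u,v,z:ray("side",[200+u/8-.45,235+v/6.6-.45],z)[0]
ang=lambda d:np.degrees(np.arctan2(d[1],d[0])).round(2)
i=[f(316,130,.032),f(436,141,.032)];o=f(410,215,.032)
print("corners",np.array(i).round(4),ang(i[1]-i[0])-90, "edge dir",ang(o-i[1]),"mid polar",ang(np.mean(i,0)-C))
s=[f(238,250,.0355),f(425,267,.0355),f(211,315,.0355),f(402,333,.0355)]
print("screws",np.array(s).round(4),"rows",ang(s[1]-s[0])-90,ang(s[3]-s[2])-90,"cols",ang(s[2]-s[0]),ang(s[3]-s[1]),"mid",ang(np.mean(s,0)-C))
tl,tr=f(150,362,.064),f(350,382,.064);print("tab",tl,tr,ang(tr-tl)-90,ang((tl+tr)/2-C),np.linalg.norm((tl+tr)/2-C))
m=np.mean(s,0);sm=np.mean(i,0);e=(m-sm);print("slot->block dir",ang(e))
b=np.radians(-111.5);n=np.array([-np.sin(b),np.cos(b)]);print("lateral slot inner - block (mm)",(sm-m)@n*1e3)
```

```text
corners [[ 0.5152 -0.033 ]
 [ 0.5386 -0.0426]] -112.28999999999999 edge dir -111.84 mid polar -113.6
screws [[ 0.4928 -0.0777]
 [ 0.5268 -0.0911]
 [ 0.4848 -0.0982]
 [ 0.5185 -0.1114]] rows -111.5 -111.48 cols -111.31 -112.27 mid -112.12
tab [ 0.47026595 -0.14046915] [ 0.50228047 -0.15323756] -111.74 -111.6 0.18343477025053662
slot->block dir -110.47
lateral slot inner - block (mm) -1.0840710980688644
```

The slot lags the bar line by about 1° (1.1 mm sideways). I'll nudge it 1.3 mm more, then back off and lift.

Emit:
arm_command --series '[[[0,0.6,0.2,-0.008],[0,0.6,0.2,-0.008],[0,0,0,0],[0,0,0,0],[0,0,0,0]]]'

```text
t: 6.75
tcp_pos: [0.6041, 0.0897, 0.0564]
tool_rot: [-0.413, 0.574, 0.413, 0.574]
force: [0.8, -0.2, 0.1]
finger_gap: 0.001
```

Emit:
arm_command --series '[[[0,-8,0,0],[0,-10,0,0],[-30,0,0,0],[-35,0,0,0],[-35,0,0,0],[0,0,0,0],[0,0,0,0]]]'

```text
t: 7.45
tcp_pos: [0.6218, 0.0838, 0.1572]
tool_rot: [-0.413, 0.574, 0.412, 0.575]
force: [0.3, -0.2, -0.1]
finger_gap: -0.002
```

Run:
```python
from st import *
s,M=st()
b=np.radians(-111.5);e=np.array([np.cos(b),np.sin(b)])
p=C+e*(.184+.004+.0145+.02);togo(*p,.150,M,s["tcp_pos"]);togo(*p,.048,M,s["tcp_pos"]);print(p)
```

```text
t 7.45 tcp [0.6218 0.0838 0.1572] yyaw 161.44 F [ 0.34 -0.16 -0.12] gap -0.002 q [-0.04  0.62  1.5   0.    1.03 -1.29]
polar 0.0907 41.48
to go mm (tool) [   6.9   56.7 -300.8]
to go mm (tool) [ 108.9   56.9 -300.9]
[ 0.47225348 -0.18331791]
```

Emit:
arm_command --series '[[[0,8,-43,0],[0,8,-43,0],[0,8,-43,0],[0,8,-43,0],[0,8,-43,0],[0,8,-43,0],[0,9,-43,0],[0,0,0,0.05],[0,0,0,0],[0,0,0,0]]]'

```text
t: 8.45
tcp_pos: [0.4706, -0.1828, 0.1552]
tool_rot: [-0.398, 0.584, 0.4, 0.584]
force: [0.6, 0.7, 0.3]
finger_gap: -0.001
```

Emit:
arm_command --series '[[[30,0,0,0],[30,0,0,0],[30,0,0,0],[17,0,0,0],[0,0,0,0],[0,0,0,0]]]'

```text
t: 9.05
tcp_pos: [0.4714, -0.1823, 0.049]
tool_rot: [-0.399, 0.584, 0.399, 0.584]
force: [-0.8, -0.2, 0.3]
finger_gap: -0.001
```

Run:
```python
from st import *
s,M=st()
b=np.radians(-111.5);e=np.array([np.cos(b),np.sin(b)])
p=C+e*.2225;togo(*p,.048,M,s["tcp_pos"])
cv2.imwrite("pics/side4.png",cv2.resize(snapshot("side")[215:345,180:320,::-1],None,fx=5,fy=4.5,interpolation=cv2.INTER_CUBIC))
```

```text
t 9.05 tcp [ 0.4714 -0.1823  0.049 ] yyaw 158.7 F [-0.83 -0.16  0.32] gap -0.001 q [-0.59  0.67  1.87  0.    0.6  -1.79]
polar 0.2219 -111.8
to go mm (tool) [ 1.  -1.1 -0.6]
```

View pics/side4.png

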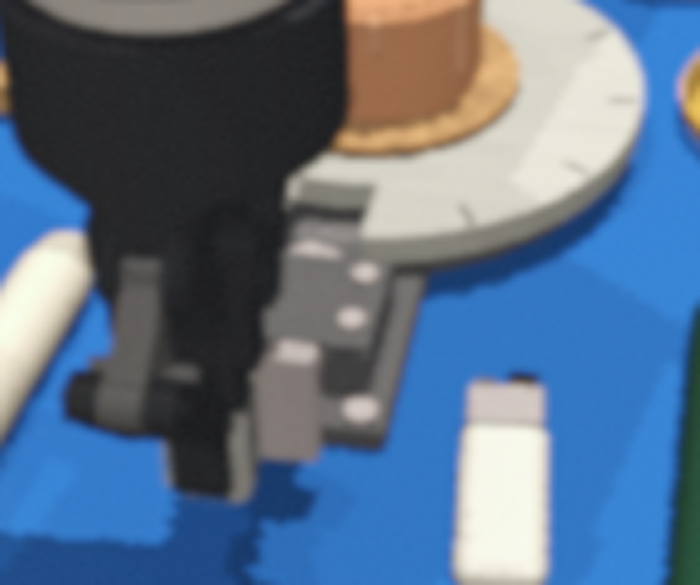

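The fingers are just outside the tab, low enough and lined up, and the slot is in front of the nose. The lighter and taper are clear. Now I'll push inward along tool +z.

Emit:
arm_command --series '[[[0,-1,5,0],[0,0,5,0],[0,0,4,0],[0,0,4,0],[0,0,4,0],[0,0,4,0],[0,0,4,0],[0,0,4,0],[0,0,4,0],[0,0,0,0]]]'

```text
t: 10.1
tcp_pos: [0.4863, -0.1477, 0.0493]
tool_rot: [-0.398, 0.584, 0.398, 0.584]
force: [-0.0, -0.7, -0.3]
finger_gap: 0.001
```

Emit:
arm_command --series '[[[0,0,3,0],[0,0,3,0],[0,0,2,0],[0,0,0,0],[0,0,0,0]]]'

```text
t: 10.6
tcp_pos: [0.489, -0.1405, 0.0492]
tool_rot: [-0.398, 0.584, 0.398, 0.584]
force: [-0.2, 0.1, -0.1]
finger_gap: 0.001
```

Run:
```python
from st import *
st()
```

```text
t 10.6 tcp [ 0.489  -0.1405  0.0492] yyaw 158.57 F [-0.17  0.1  -0.05] gap 0.001 q [-0.5   0.68  1.86  0.    0.6  -1.7 ]
polar 0.1765 -111.54
```

Emit:
arm_command --series '[[[0,0,1.5,0],[0,0,1.5,0],[0,0,1,0],[0,0,0,0]]]'

```text
t: 11.0
tcp_pos: [0.4903, -0.137, 0.0492]
tool_rot: [-0.398, 0.584, 0.398, 0.584]
force: [0.1, -1.9, 0.6]
finger_gap: 0.001
```

Emit:
arm_command --series '[[[0,0,1,0],[0,0,1,0],[0,0,0,0]]]'

```text
t: 11.3
tcp_pos: [0.4909, -0.1356, 0.0493]
tool_rot: [-0.399, 0.584, 0.398, 0.584]
force: [-1.5, -4.5, -0.5]
finger_gap: -0.004
```

Emit:
arm_command --series '[[[0,0,1,0],[0,0,1,0],[0,0,0,0],[0,0,0,0]]]'

```text
t: 11.7
tcp_pos: [0.4911, -0.1353, 0.0493]
tool_rot: [-0.399, 0.585, 0.398, 0.583]
force: [-5.2, -11.4, 0.0]
finger_gap: 0.001
```

Emit:
arm_command --series '[[[0,0,1,0],[0,0,1,0],[0,0,0,0],[0,0,0,0]]]'

```text
t: 12.1
tcp_pos: [0.4912, -0.1351, 0.0494]
tool_rot: [-0.4, 0.585, 0.398, 0.582]
force: [-9.2, -18.7, 1.0]
finger_gap: 0.002
```

The tool has hit a hard stop at radius about 0.171, against 0.1725 predicted, and the force rises to about 20 N with no motion. I'll back off, lift clear and check.

Emit:
arm_command --series '[[[0,0,-8,0],[0,0,-15,0],[-30,0,0,0],[-40,0,0,0],[-40,0,-20,0],[0,0,-40,0],[0,0,-40,0],[0,0,-40,0],[0,0,0,0]]]'

```text
t: 13.0
tcp_pos: [0.4324, -0.288, 0.1598]
tool_rot: [-0.398, 0.585, 0.396, 0.585]
force: [0.5, 0.1, 0.1]
finger_gap: -0.001
```

Run:
```python
from st import *
st();a=top("pics/x.png")[155:260,235:375];b=snapshot("side")[190:340,180:340]
a=cv2.resize(a,(400,300),interpolation=cv2.INTER_CUBIC);b=cv2.resize(b,(400,375),interpolation=cv2.INTER_CUBIC)
o=np.zeros((375,800,3),np.uint8);o[:300,:400]=a;o[:,400:]=b;cv2.imwrite("pics/end.png",o[:,:,::-1])
```

```text
t 13.0 tcp [ 0.4324 -0.288   0.1598] yyaw 158.28 F [0.54 0.09 0.1 ] gap -0.001 q [-0.8   0.49  1.77 -0.    0.88 -1.99]
polar 0.3345 -111.28
```

View pics/end.png

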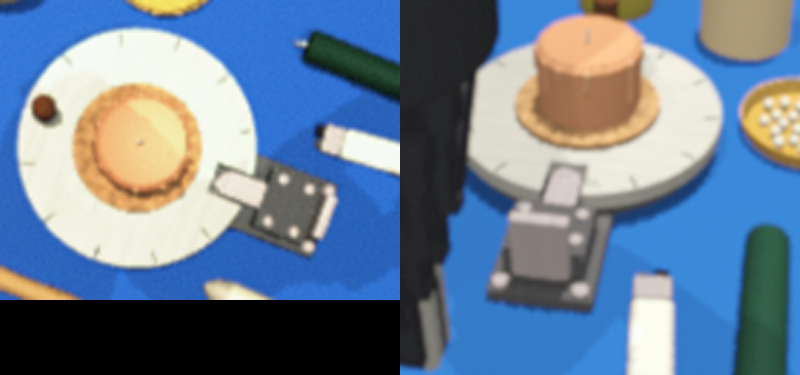

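Both views show the bar deep in the slot with the tab against the guide block. The candle is upright and centred, the other items in view look undisturbed, and the robot is clear. Handing in.

```bash
python3 -c "
from station import ticket
print(ticket.sign_off())"
```

```text
the job is handed in; nothing more can be done
None
```

The turntable is locked and the job is handed in at about 13 s. The hand-in gives no verdict, so what follows is from my own checks.

- **Disc:** I turned it about 50° counter-clockwise by pushing the knob with the shut fingertips. The last slot measurement, before a final 1.3 mm nudge, was about 1° (1.1 mm) short of the bar line. I didn't re-measure after the nudge.
- **Bar:** I pushed it by the tab to a hard stop. The tool stopped at radius 0.171 m, against 0.1725 m predicted. The force then rose to about 20 N with no further motion.
- **Final pictures:** Both views show the bar through the slot and the tab against the guide block. The peach candle is upright and centred on its seat. I judged this by eye rather than measuring bar travel or candle position.
- **Surroundings:** The robot is clear, with contact force near zero. The neighbouring items in those close-up views look unmoved. The wicking rod was outside them, and other items were partly cut off or hidden.

No check failed. The top camera was blocked by the arm while I turned the disc, so I used the side view for that part.

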